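Push the picture frame home into the corner stop

TASK

The small oblong picture frame has just been glued and must set square. Gently push it along the table, without lifting it, into the inside corner of the plywood corner stop until it sits flush against both fences, its long side along the far fence and a short side against the left fence. Leave everything else on the table where it is, the square frame included, and finish clear of the frame.

Things in the scene. Friction and masses are not known exactly. Their poses are not given: they have to be found in the camera images.
- frame: Oblong dark-wood picture frame with a cream panel, face up, loose: 100 mm along its x, 140 mm along its y, 22 mm high, 0.2 to 0.34 kg; slides at some 1 to 3 N. Moulding 16 mm wide, panel 5 mm below its top. Origin: centre of the underside, z up. Starts up to 130 mm from home, turned up to 0.3 rad from square, its x roughly along the stop's x; when home both are parallel.
- frame_corner (a point): The frame's outside corner that belongs in the stop: far left corner (50, 70 mm from the frame's origin), 11 mm above its underside. Axes as the frame's.
- stop_corner (a point): Inside corner of the stop, where the inner faces meet, 11 mm above the table. x points away from the robot, square to the far fence (inner face x = 0, from y = -200 mm to 0); y points left, square to the left fence (inner face y = 0, from x = -150 mm to 0); z up. Yaw varies up to 0.25 rad. The frame belongs on the -x, -y side, its frame_corner on this point.
- stop: The L-shaped plywood corner stop, fixed and rigid on the bare table: two fences 22 mm high and 25 mm thick, the far one 225 mm and the left one 150 mm long. Origin at the inside corner at table level, axes as stop_corner.
- square_frame: Bystander: a square frame of the same wood, 120 x 120 x 22 mm, flat on the table to the right of the oblong one. Origin under its centre.
- glue: Bystander: white glue bottle, 48 mm across, 120 mm tall, standing beyond the far fence. Origin under its centre.
- arch: Bystander: white printed arch on two posts, base 50 x 100 mm, about 131 mm tall, standing to the left of the left fence. Origin under its centre.
- tape: Bystander: cardboard tape roll lying flat, 60 mm across, 24 mm high, left of and nearer the robot than the frame. Origin under its centre.
- spool: Bystander: small red spool standing on its flange, 60 mm across, 28 mm high, beyond the far fence near its right end. Origin under its centre.
- mouse: Bystander: white computer mouse, 105 x 58 x 24 mm, at the left. Origin under its centre.

How it is judged:
By the outcome, as a careful person would: the job done as asked, in the order asked, and still so for the second after the job is handed in, with the robot touching nothing.
It also fails if it takes over 58 s, if anything falls off the work surface, if the arm or the gripper's body presses on something with over 40 N, if the wrist force passes 120 N, or if a joint passes its speed limit or range.

ROBOT

A 6-joint arm with a two-finger parallel gripper is mounted at the origin on the work surface. World frame = base frame: x ahead of the robot, y to its left, z up, the work surface at z = 0. Lengths are in mm, angles in degrees, forces in N, time in s.
With the tool pointing down it reaches from about 300 to 850 mm from the base axis. Payload 4.2 kg.
Tool frame: the origin (TCP) lies midway between the tips of the shut fingers; the grasp point (between the pads) lies robot.grip_point_offset behind it (robot.grip_point_offset is the distance from the TCP to the grasp point, in mm); z points along the fingers, y is the line along which they close (so a half turn about z gives the same grasp; the last joint's range is limited). The gripper opens to 91 mm and grips with 3 to 60 N. Pads are 32 mm wide; open, the fingers measure 118 mm over their backs; the gripper's body (76 mm by 178 mm) begins 60 mm behind the grasp point.
Start: joints at [-73.625, 18.312, 89.639, -0, 72.044, -1.146], TCP at [173.11, -548.339, 213.976] pointing down, gripper open.
Joint ranges: [-177.97, 177.97], [-48.28, 115.42], [12.27, 149.76], [-77.06, 257.06], [2.81, 150.46], [-146.56, 146.56]. Speed limits (degrees/s): [147.25, 147.25, 180, 180, 180, 180].

INTERFACE

Orientations are given as [roll, pitch, yaw] about the fixed x, y, z axes, in that order (R = Rz(yaw) Ry(pitch) Rx(roll)).
In Python, from workcell import robot gives the robot as it stands.
- The arm moves only by the tool carry_out, never from a script. Its argument "rows" is a list of rows, each a list of 3 entries, a list of its own where there are three numbers: the opening, from 0 (shut) to 1 (fully open), then the shift along the tool's x, y, z in cm, then the turn, a rotation vector about the tool's x, y, z in rad. In form: [[jaw, [x, y, z], [rx, ry, rz]], ...]. A call has 1 to 10 rows; each row shifts and turns the commanded pose from where the row before left it, along the tool's axes as they then stand; what a row does not reach is not made up. A row lasts 1/8 s, in which the tool goes at most 62.5 mm and 10.7 degrees, less where a joint would pass 70% of its speed; a pose out of reach is approached as far as the arm can. A call is refused whole if a number of a shift passes 6.25 or a number of a turn 0.188, either way. A call with a gripper value outside its range is refused whole. The fingers move at their own pace and stop on an object; the grip force is fixed at half the most. Time passes only in rows, so rows that do not move let the fingers close. It gives the time, the measured TCP pose, the force, the opening and the grip force at its end, in the units of the state.
- robot.state(): the state, without advancing time (a new reading comes with each control period).
- robot.get_image(name): name is "scene" or "top" or "wrist"; returns a dict with "frame" (384x512x3 uint8, red, green, blue), "z_map" (384x512 float32, mm along the optical axis (not along the pixel's ray), 0 where there is no reading), "K" (3x3 intrinsics, pixels), "world_from_camera" (4x4, takes a point from camera to world coordinates). Camera axes: x right, y up, looking along -z (the intrinsics and any distortion apply to the point x, -y, -z); pixel columns grow to the right and rows downward; lengths in mm; the calibration is good to about 2 mm. A picture is of the moment at which its call begins.
- robot.sign_off(): hands the job in; it is judged then, once.
The state is a dict: "t": time; "q": joint angles; "joint_velocities": joint speeds; "tau": joint torques, N m; "tcp_pos": TCP position; "orientation": TCP orientation; "force": force on the tool from outside, world axes, zero at the start; "torque": the same for the moment, N m; "gripper_width": finger opening in mm; "gripper_force": force on a finger pad.
Only numpy, scipy, OpenCV 4.12 (cv2) and the standard library are available. Lean on these libraries where they do the work, as an engineer would, in place of code of your own. Each camera call takes 0.05 s, during which the arm holds its last target. There are 200 camera calls.

## Working session

There is one attempt and no reset: what is moved stays moved. The work goes in short steps, Python scripts to look and compute and a tool call to move; the robot and the scene stay as the last step left them, time stands still between calls to the robot, and variables do not carry over. Pictures are saved under pics/ and viewed, at most 10 in all, crops included, and the job is handed in when it is done.

Besides the shell and the picture viewer there is one more tool, called after "Emit:" by a JSON object that holds its "api" and its "payload". carry_out: Moves the arm, as the interface text tells. Its arguments: {"type":"object","properties":{"rows":{"type":"array"}},"required":["rows"]}

```bash
mkdir -p pics
python3 - <<'E'
from workcell import robot
import cv2,numpy as np
for n in("top","scene"):
    d=robot.get_image(n);cv2.imwrite(f"pics/{n}0.png",d["frame"][:,:,::-1]);np.savez(f"{n}0.npz",**d)
    print(n,d["K"].round(1).tolist(),d["world_from_camera"].round(3).tolist())
s=robot.state();print(s);print(robot.grip_point_offset)
E
```

```text
top [[388.4, 0.0, 249.3], [0.0, 388.4, 197.7], [0.0, 0.0, 1.0]] [[-0.013, 0.981, -0.193, 377.514], [-1.0, -0.009, 0.02, 53.587], [0.018, 0.193, 0.981, 1015.433], [0.0, 0.0, 0.0, 1.0]]
scene [[488.8, 0.0, 255.6], [0.0, 488.8, 192.3], [0.0, 0.0, 1.0]] [[-0.688, -0.402, 0.604, 1392.967], [0.725, -0.354, 0.591, 861.783], [-0.023, 0.844, 0.535, 781.255], [0.0, 0.0, 0.0, 1.0]]
{'t': 0.1, 'q': array([-7.36249899e+01,  1.83461132e+01,  8.96993322e+01, -9.18466600e-04,
        7.20448552e+01, -1.14735056e+00]), 'joint_velocities': array([-0.04632013, -0.06161959, -0.15318662, -0.09708672, -0.07229285,
       -0.09759005]), 'tau': array([-3.79078010e-04, -4.13334632e+01, -2.32510579e+01,  7.27685192e-02,
        4.21255629e-02, -6.23925121e-05]), 'tcp_pos': array([ 172.97248884, -547.88477336,  213.22362885]), 'orientation': array([-1.79909700e+02, -9.35038423e-04,  1.75226437e+01]), 'force': array([ 0.05189662,  0.47251984, -0.52897913]), 'torque': array([0.04296348, 0.01679213, 0.00839311]), 'gripper_force': 0.0, 'gripper_width': 91.03300917786157}
18.8
```

View pics/top0.png

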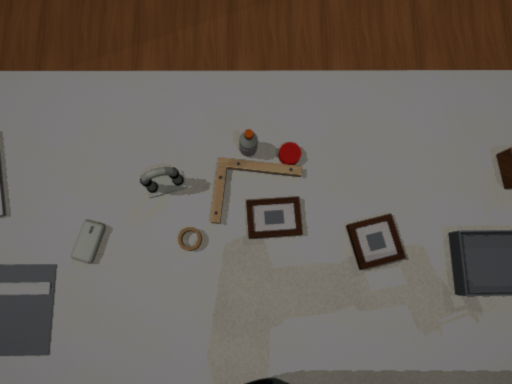

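The picture shows the stop's inside corner near (228,168), the oblong frame at (274,217), the square frame at (375,241), and the tape at (190,239). Next I'll measure these by mask.

```bash
cat > h.py <<'E'
import cv2,numpy as np
def ray(d,px,z):
    K=d["K"];T=d["world_from_camera"];px=np.atleast_2d(px).astype(float)
    c=np.c_[(px[:,0]-K[0,2])/K[0,0],-(px[:,1]-K[1,2])/K[1,1],-np.ones(len(px))]@T[:3,:3].T
    o=T[:3,3];return (o+c*((z-o[2])/c[:,2])[:,None])[:,:2]
def blobs(m,amin):
    n,l,s,c=cv2.connectedComponentsWithStats(m.astype(np.uint8));return [(l==i,c[i],s[i,4]) for i in range(1,n) if s[i,4]>amin]
def dark(f): 
    f=f.astype(int); return (f.max(2)<110)&(f[...,0]-f[...,2]>12)&(f[...,0]>20)
def ply(f):
    h=cv2.cvtColor(f,cv2.COLOR_RGB2HSV);return (h[...,1]>75)&(h[...,2]>110)&(h[...,0]>8)&(h[...,0]<28)
def rect(d,m,z):
    c=max(cv2.findContours(m.astype(np.uint8),0,2)[0],key=cv2.contourArea)[:,0]
    w=ray(d,c,z);return cv2.minAreaRect(w.astype(np.float32)),w
E
python3 - <<'E'
from h import *
d=dict(np.load("top0.npz"));f=d["frame"]
for name,m in(("dark",dark(f)),("ply",ply(f))):
    for b,c,a in blobs(m,80):
        if c[1]<120 : continue
        r,w=rect(d,b,22);print(name,c.round(),a,np.round(r[0]),np.round(r[1]),round(r[2],2))
v=np.zeros_like(f);v[dark(f)]=(0,0,255);v[ply(f)]=(0,255,0)
o=np.hstack([cv2.resize(x[110:290,130:430],None,fx=2,fy=2,interpolation=0) for x in(f[:,:,::-1],)]);
o=np.vstack([o[:300],cv2.resize(v[110:290,130:430],None,fx=2,fy=2,interpolation=0)[:300]]);cv2.imwrite("pics/m.png",o)
E
```

```text
dark [505. 167.] 537 [ 650. -649.] [ 43. 120.] 81.77
dark [289. 159.] 137 [684. -76.] [67. 47.] 89.58
dark [246. 182.] 363 [620.  35.] [120. 277.] 29.83
dark [273. 217.] 1085 [522. -29.] [104. 144.] 3.77
dark [375. 241.] 1080 [ 456. -288.] [123. 129.] 13.29
dark [190. 239.] 302 [468. 185.] [61. 59.] 89.4
ply [244. 178.] 994 [585.  14.] [224. 172.] 83.35
```

View pics/m.png

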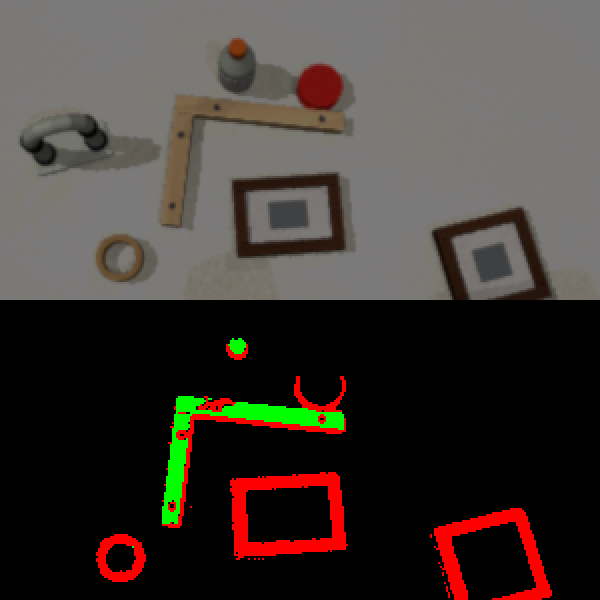

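The mask picture separates the plywood L cleanly in green, and both frames in red. The measurements are:

| Item | Position (mm) | Yaw (deg) |
|---|---|---|
| Frame, now | (522, -29) | +3.8 |
| Stop corner | about (657, 94) | -6.65 |
| Frame, home | about (599, 30) | -6.65 |

I'll push with two open fingers on the near long side first, then on the right short side.

Emit:
{"api": "carry_out", "payload": {"rows": [[1,[0,0,0],[0,0,0.12]],[1,[0,0,0],[0,0,0.12]],[1,[1.5,-2.5,0],[0,0,0]],[1,[3,-5,0],[0,0,0]],[1,[3,-5,0],[0,0,0]],[1,[3,-5,0],[0,0,0]],[1,[3,-5,0],[0,0,0]],[1,[3,-5,0],[0,0,0]],[1,[3,-5,0],[0,0,0]],[1,[3,-5,0],[0,0,0]]]}}

```text
t: 1.35
tcp_pos: [373.4, -157.6, 213.9]
orientation: [180.0, -0.0, 3.8]
force: [0.6, -0.7, 0.5]
gripper_width: 91.6
gripper_force: 0.0
```

Emit:
{"api": "carry_out", "payload": {"rows": [[1,[3,-5,0],[0,0,0]],[1,[3,-5,0],[0,0,0]],[1,[2.1,-2,2],[0,0,0]],[1,[0,0,5],[0,0,0]],[1,[0,0,0],[0,0,0]],[1,[0,0,0],[0,0,0]]]}}

```text
t: 2.1
tcp_pos: [446.6, -34.6, 145.1]
orientation: [180.0, -0.1, 3.7]
force: [0.3, -0.8, -0.2]
gripper_width: 91.2
gripper_force: 0.0
```

Run:
```python
from workcell import robot
import cv2,numpy as np
d=robot.get_image("wrist");cv2.imwrite("pics/w1.png",d["frame"][:,:,::-1]);np.savez("w1.npz",**d)
s=robot.state();print(s["t"],s["tcp_pos"],s["orientation"],s["force"])
```

```text
2.15 [447.04157797 -34.75546504 145.60293336] [ 1.79965209e+02 -1.76793757e-01  3.72700239e+00] [0.1387625  0.22893767 0.39514628]
```

View pics/w1.png

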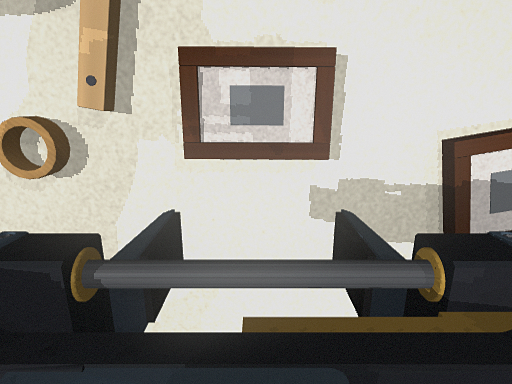

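The wrist view shows the frame's top face from (179,47) to (334,159), square with the tool. The left fence's end is at about (113,110).

Run:
```python
from h import *
d=dict(np.load("w1.npz"))
w=ray(d,[(179,47),(336,47),(334,159),(184,158),(120,0),(112,111),(79,106)],22);print(w.round(1))
print(cv2.minAreaRect(w[:4].astype(np.float32)))
```

```text
[[ 566.5   42.4]
 [ 575.6  -94.9]
 [ 477.2 -106.2]
 [ 468.7   37.8]
 [ 599.8   92. ]
 [ 508.1  104.2]
 [ 510.6  134.2]]
((522.321044921875, -31.302696228027344), (98.90058135986328, 144.26284790039062), 3.3906705379486084)
```

Emit:
{"api": "carry_out", "payload": {"rows": [[1,[-0.5,0,3],[0,0,0]],[1,[-0.5,0,4],[0,0,0]],[1,[0,0,3],[0,0,0]],[1,[0,0,2],[0,0,0]],[1,[0,0,1],[0,0,0]],[1,[0,0,0.7],[0,0,0]],[1,[0,0,0],[0,0,0]],[1,[0,0,0],[0,0,0]]]}}

```text
t: 3.15
tcp_pos: [436.6, -35.1, 7.6]
orientation: [180.0, -0.1, 3.8]
force: [-0.7, -0.4, 0.3]
gripper_width: 91.3
gripper_force: 0.0
```

Emit:
{"api": "carry_out", "payload": {"rows": [[1,[0.5,0,0],[0,0,0]],[1,[0.5,0,0],[0,0,0]],[1,[0.5,0,0],[0,0,0]],[1,[0.5,0,0],[0,0,0]],[1,[0.5,0,0],[0,0,0.02]],[1,[0.5,0,0],[0,0,0.02]],[1,[0.5,0,0],[0,0,0.02]],[1,[0.5,0,0],[0,0,0.02]],[1,[0.5,0,0],[0,0,0.02]],[1,[0.5,0,0],[0,0,0.02]]]}}

```text
t: 4.4
tcp_pos: [486.2, -33.2, 6.9]
orientation: [180.0, -0.0, -3.2]
force: [-1.0, 0.1, -0.4]
gripper_width: 91.2
gripper_force: 0.4
```

Emit:
{"api": "carry_out", "payload": {"rows": [[1,[0.5,0,0],[0,0,0.02]],[1,[0.5,0,0],[0,0,0.02]],[1,[0.5,0,0],[0,0,0.02]],[1,[0.5,0,0],[0,0,0]],[1,[0.5,0,0],[0,0,0]],[1,[0.5,0,0],[0,0,0]],[1,[0,0,0],[0,0,0]]]}}

```text
t: 5.28
tcp_pos: [516.7, -36.1, 7.1]
orientation: [180.0, -0.1, -6.5]
force: [0.2, -0.5, -0.2]
gripper_width: 91.1
gripper_force: 0.0
```

Run:
```python
from workcell import robot
import cv2,numpy as np
d=robot.get_image("wrist");cv2.imwrite("pics/w2.png",d["frame"][:,:,::-1]);np.savez("w2.npz",**d)
s=robot.state();print(s["t"],s["tcp_pos"],s["orientation"],s["force"])
```

```text
5.325 [516.48348941 -36.09225278   7.07477378] [ 1.79996065e+02 -7.79955761e-02 -6.54521427e+00] [ 0.15415548  0.45073998 -0.41229268]
```

View pics/w2.png

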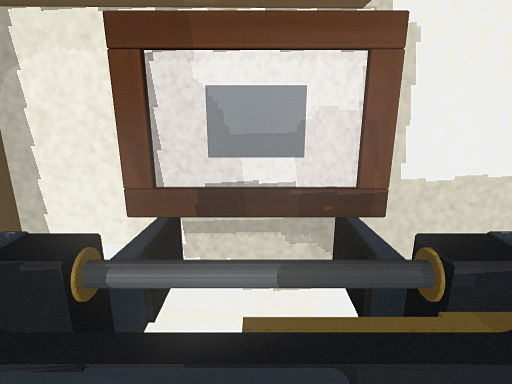

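The frame's far edge at row 11 is parallel to the fence line at row 7, with a few mm left. I'll close the gap slowly.

Emit:
{"api": "carry_out", "payload": {"rows": [[1,[0.1,0,0],[0,0,0]],[1,[0.1,0,0],[0,0,0]],[1,[0.1,0,0],[0,0,0]],[1,[0.1,0,0],[0,0,0]],[1,[0.1,0,0],[0,0,0]]]}}

```text
t: 5.95
tcp_pos: [520.7, -36.6, 6.9]
orientation: [180.0, 0.0, -6.5]
force: [-0.8, 0.4, 1.1]
gripper_width: 91.3
gripper_force: 0.8
```

Emit:
{"api": "carry_out", "payload": {"rows": [[1,[0.1,0,0],[0,0,0]],[1,[0.1,0,0],[0,0,0]],[1,[0,0,0],[0,0,0]]]}}

```text
t: 6.32
tcp_pos: [523.1, -36.8, 6.9]
orientation: [180.0, -0.0, -6.5]
force: [-0.1, 0.4, -0.4]
gripper_width: 91.4
gripper_force: 0.3
```

Emit:
{"api": "carry_out", "payload": {"rows": [[1,[0.1,0,0],[0,0,0]],[1,[0.1,0,0],[0,0,0]]]}}

```text
t: 6.58
tcp_pos: [523.3, -36.9, 6.9]
orientation: [180.0, 0.2, -6.5]
force: [-6.4, 1.7, 4.2]
gripper_width: 91.3
gripper_force: 3.0
```

Emit:
{"api": "carry_out", "payload": {"rows": [[1,[0.1,0,0],[0,0,0]],[1,[0,0,0],[0,0,0]]]}}

```text
t: 6.82
tcp_pos: [523.3, -36.9, 6.8]
orientation: [180.0, 0.3, -6.5]
force: [-5.5, 0.4, 4.9]
gripper_width: 90.8
gripper_force: 3.3
```

Run:
```python
from workcell import robot
import cv2,numpy as np
d=robot.get_image("wrist");cv2.imwrite("pics/w3.png",d["frame"][:,:,::-1]);np.savez("w3.npz",**d)
s=robot.state();print(s["t"],s["tcp_pos"],s["orientation"],s["force"])
```

```text
6.875 [523.27599751 -36.85361121   6.7746922 ] [179.99442753   0.28259037  -6.55022746] [-5.82080208  1.08478319  4.33693303]
```

View pics/w3.png

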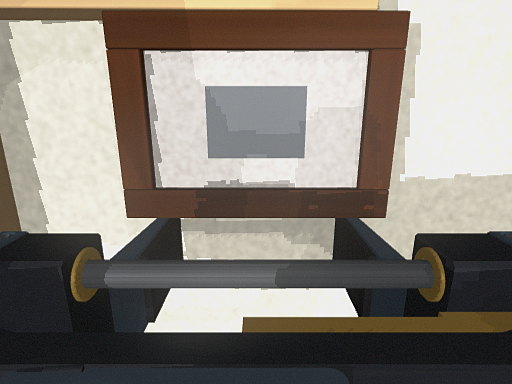

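The fence stopped the frame with 6 N, so its far side is flush. Now I'll back off, lift and come round to the right short side.

Emit:
{"api": "carry_out", "payload": {"rows": [[1,[-0.5,0,0],[0,0,0]],[1,[-1.5,0,0],[0,0,0]],[0.6,[0,0,-2],[0,0,0]],[0.6,[0,0,-4],[0,0,0]],[0.6,[2,2.5,-1],[0,0,0]],[0.6,[2,2.5,0],[0,0,0]],[0.6,[2,2.5,0],[0,0,0]],[0.6,[2,2.5,0],[0,0,0]],[0.6,[0,0,0],[0,0,-0.17]],[0.6,[0,0,0],[0,0,-0.17]]]}}

```text
t: 8.12
tcp_pos: [573.6, -143.7, 76.7]
orientation: [180.0, -0.0, 13.2]
force: [0.4, -0.5, 0.4]
gripper_width: 54.4
gripper_force: 0.0
```

Emit:
{"api": "carry_out", "payload": {"rows": [[0.6,[0,0,0],[0,0,-0.175]],[0.6,[0,0,0],[0,0,-0.175]],[0.6,[0,0,0],[0,0,-0.175]],[0.6,[0,0,0],[0,0,-0.175]],[0.6,[0,0,0],[0,0,-0.175]],[0.6,[0,0,0],[0,0,-0.175]],[0.6,[0,0,0],[0,0,-0.175]],[0.6,[0,0,0],[0,0,0]],[0.6,[0,0,0],[0,0,0]],[0.6,[0,0,0],[0,0,0]]]}}

```text
t: 9.38
tcp_pos: [573.8, -143.3, 76.9]
orientation: [180.0, 0.0, 83.0]
force: [0.1, -0.2, 0.3]
gripper_width: 54.4
gripper_force: 0.0
```

Run:
```python
from workcell import robot
import cv2,numpy as np
d=robot.get_image("wrist");cv2.imwrite("pics/w4.png",d["frame"][:,:,::-1]);np.savez("w4.npz",**d)
s=robot.state();print(s["t"],s["tcp_pos"],s["orientation"],s["force"],s["gripper_width"])
```

```text
9.425 [ 573.84474783 -143.32834756   76.96093195] [1.79990150e+02 6.55369831e-03 8.30636280e+01] [ 0.00913897 -1.15148011 -0.1955988 ] 54.800560837041985
```

View pics/w4.png

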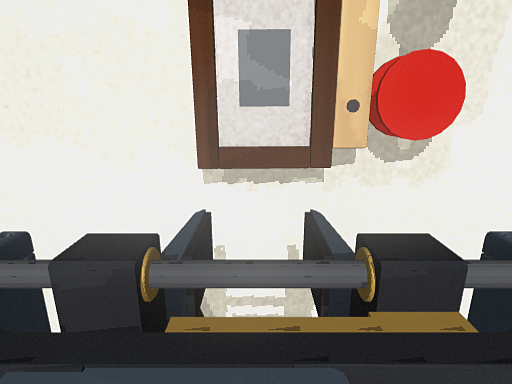

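The wrist view shows the frame end at row 167, columns 198 to 331, touching the fence at column 333. The spool is at (415,93), clear of the path. I'll descend and push left along the fence.

Emit:
{"api": "carry_out", "payload": {"rows": [[0.6,[0,0,2],[0,0,-0.007]],[0.6,[0,0,2],[0,0,0]],[0.6,[0,0,2],[0,0,0]],[0.6,[0,0,1],[0,0,0]],[0.6,[0.5,0,0],[0,0,0]],[0.6,[0.5,0,0],[0,0,0]],[0.6,[0.5,0,0],[0,0,0]],[0.6,[0.5,0,0],[0,0,0]],[0.6,[0.5,0,0],[0,0,0]],[0.6,[0.5,0,0],[0,0,0]]]}}

```text
t: 10.68
tcp_pos: [577.5, -113.4, 7.3]
orientation: [180.0, 0.0, 83.5]
force: [-0.2, -2.6, 1.9]
gripper_width: 54.4
gripper_force: 1.2
```

Emit:
{"api": "carry_out", "payload": {"rows": [[0.6,[0.5,0,0],[0,0,0]],[0.6,[0.5,0,0],[0,0,0]],[0.6,[0.5,0,0],[0,0,0]],[0.6,[0.5,0,0],[0,0,0]],[0.6,[0.5,0,0],[0,0,0]],[0.6,[0.5,0,0],[0,0,0]],[0.6,[0.5,0,0],[0,0,0]],[0.6,[0.5,0,0],[0,0,0]],[0.6,[0.5,0,0],[0,0,0]],[0.6,[0,0,0],[0,0,0]]]}}

```text
t: 11.92
tcp_pos: [582.2, -68.0, 6.8]
orientation: [-180.0, -0.0, 83.5]
force: [0.1, -0.3, 0.7]
gripper_width: 54.3
gripper_force: 0.0
```

Run:
```python
from workcell import robot
import cv2,numpy as np
d=robot.get_image("wrist");cv2.imwrite("pics/w5.png",d["frame"][:,:,::-1]);np.savez("w5.npz",**d)
s=robot.state();print(s["t"],s["tcp_pos"],s["orientation"],s["force"],s["gripper_width"])
```

```text
11.975 [582.1178874  -68.15982913   6.69402433] [-1.79965095e+02 -3.64109655e-02  8.35237952e+01] [-0.19303631  0.5194635   0.9051949 ] 54.86983858492671
```

View pics/w5.png

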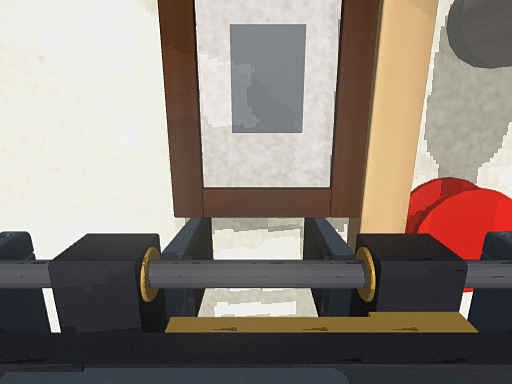

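The frame is following the fence squarely, and its edges run parallel at columns 358 to 380. About 13 mm is left, so I'll do the last part slowly.

Emit:
{"api": "carry_out", "payload": {"rows": [[0.6,[0.4,0,0],[0,0,0]],[0.6,[0.3,0,0],[0,0,0]],[0.6,[0.1,0,0],[0,0,0]],[0.6,[0.1,0,0],[0,0,0]]]}}

```text
t: 12.48
tcp_pos: [583.2, -59.8, 6.8]
orientation: [-180.0, 0.0, 83.5]
force: [0.1, -1.2, 0.3]
gripper_width: 54.7
gripper_force: 0.5
```

Emit:
{"api": "carry_out", "payload": {"rows": [[0.6,[0.1,0,0],[0,0,0]],[0.6,[0.1,0,0],[0,0,0]],[0.6,[0.1,0,0],[0,0,0]]]}}

```text
t: 12.85
tcp_pos: [583.7, -56.8, 7.0]
orientation: [180.0, 0.0, 83.5]
force: [0.2, -0.8, -1.8]
gripper_width: 54.7
gripper_force: 0.5
```

Emit:
{"api": "carry_out", "payload": {"rows": [[0.6,[0.1,0,0],[0,0,0]],[0.6,[0.1,0,0],[0,0,0]]]}}

```text
t: 13.1
tcp_pos: [583.8, -55.7, 7.0]
orientation: [-180.0, 0.1, 83.6]
force: [-1.8, -7.0, -0.2]
gripper_width: 54.6
gripper_force: 3.3
```

Force has risen to 7 N, so it has reached the left fence. One more mm will seat it, then I'll check the gap at both fences.

Emit:
{"api": "carry_out", "payload": {"rows": [[0.6,[0.1,0,0],[0,0,0]],[0.6,[0,0,0],[0,0,0]]]}}

```text
t: 13.35
tcp_pos: [583.6, -55.6, 7.0]
orientation: [-180.0, 0.2, 83.5]
force: [-1.7, -8.3, 0.8]
gripper_width: 54.6
gripper_force: 3.9
```

Emit:
{"api": "carry_out", "payload": {"rows": [[0.6,[-0.5,0,0],[0,0,0]],[0.6,[-1.5,0,0],[0,0,0]],[0.6,[0,0,-3],[0,0,0]],[0.6,[0,0,-5],[0,0,0]],[0.6,[2,0,-6],[0,0,0]],[0.6,[4,2,-2],[0,0,0]],[0.6,[4,2,0],[0,0,0]],[0.6,[0,2,0],[0,0,0]],[0.6,[0,0,0],[0,0,0]],[0.6,[0,0,0],[0,0,0]]]}}

```text
t: 14.6
tcp_pos: [651.7, 18.0, 165.9]
orientation: [-179.9, 0.0, 83.5]
force: [0.1, -0.5, 0.6]
gripper_width: 54.7
gripper_force: 0.0
```

Run:
```python
from workcell import robot
import cv2,numpy as np
d=robot.get_image("wrist");t=robot.get_image("top")
o=np.hstack([d["frame"],cv2.resize(t["frame"][120:312,190:334],(288,384),interpolation=0)]);cv2.imwrite("pics/w6.png",o[:,:,::-1]);np.savez("w6.npz",**d)
s=robot.state();print(s["t"],s["tcp_pos"],s["orientation"],s["force"],s["gripper_width"])
```

```text
14.7 [651.72825159  17.9930091  166.18378623] [-1.79949878e+02  4.71162292e-03  8.34781060e+01] [-0.68173952 -0.93115075  1.2481114 ] 54.76446143138077
```

View pics/w6.png

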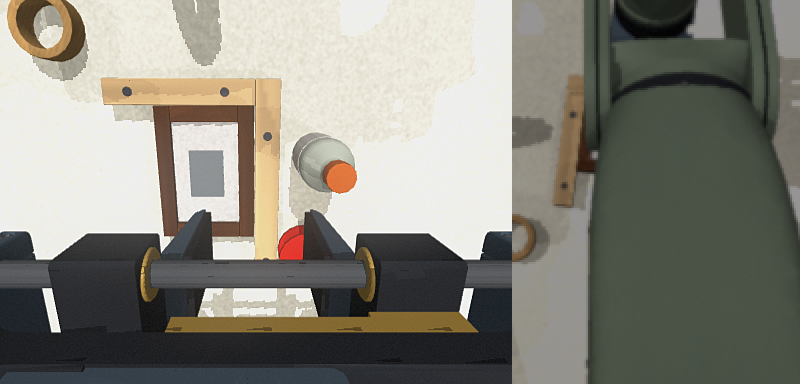

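The wrist view shows the frame in the corner, with its left side at row 105 and its far side at column 254. I'll enlarge the seams.

Run:
```python
import cv2,numpy as np
f=np.load("w6.npz")["frame"]
cv2.imwrite("pics/c6.png",cv2.resize(f[95:240,145:285],None,fx=4,fy=4,interpolation=0)[:,:,::-1])
```

```text
(no output)
```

View pics/c6.png

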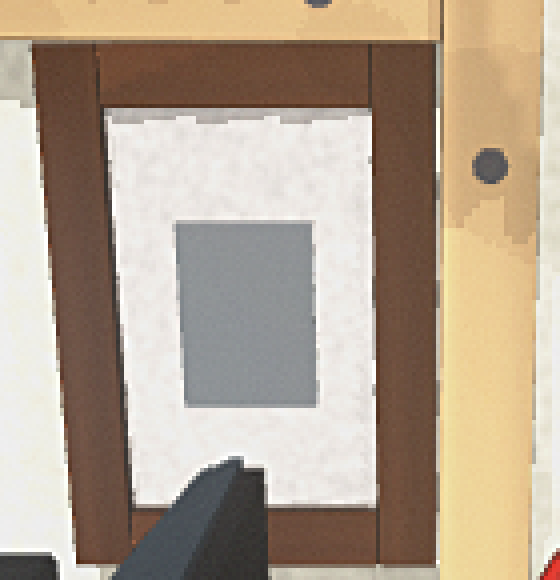

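The left side is flush, but there is a seam of about 1 px (about 1 mm) along the far fence. I'll reseat it with a short push on the near side.

Emit:
{"api": "carry_out", "payload": {"rows": [[1,[0,-3.4,0],[0,0,0]],[1,[0,-3.4,0],[0,0,0.171]],[1,[0,0,0],[0,0,-0.171]],[1,[0,-3.4,0],[0,0,0]],[1,[0,-3.4,0],[0,0,0]],[1,[0,0,0],[0,0,0.171]],[1,[0,0,0],[0,0,0.175]],[1,[0,0,0],[0,0,0.175]],[1,[0,0,0],[0,0,0.175]],[1,[0,0,0],[0,0,0.175]]]}}

```text
t: 15.95
tcp_pos: [516.8, 33.6, 166.5]
orientation: [180.0, -0.0, 33.3]
force: [0.4, 1.1, 0.1]
gripper_width: 91.5
gripper_force: 0.0
```

Emit:
{"api": "carry_out", "payload": {"rows": [[1,[0,0,0],[0,0,0.175]],[1,[0,0,0],[0,0,0.175]],[1,[0,0,0],[0,0,0.175]],[1,[0,0,0],[0,0,0.175]],[1,[0,0,0],[0,0,0]],[1,[0,0,4],[0,0,0]],[1,[0,0,0],[0,0,0]],[1,[0,0,0],[0,0,0]]]}}

```text
t: 16.95
tcp_pos: [518.0, 33.9, 127.2]
orientation: [-180.0, -0.1, -6.4]
force: [-0.3, -0.4, -0.8]
gripper_width: 91.2
gripper_force: 0.0
```

Emit:
{"api": "carry_out", "payload": {"rows": [[1,[0,0,4],[0,0,0.002]],[1,[0,0,4],[0,0,0]],[1,[0,0,2.5],[0,0,0]],[1,[0,0,1.5],[0,0,0]],[1,[0,0,0],[0,0,0]],[1,[0.5,0,0],[0,0,0]],[1,[0.3,0,0],[0,0,0]],[1,[0.1,0,0],[0,0,0]],[1,[0,0,0],[0,0,0]]]}}

```text
t: 18.08
tcp_pos: [526.6, 32.9, 6.5]
orientation: [180.0, -0.0, -6.6]
force: [-0.9, 0.1, -0.2]
gripper_width: 91.0
gripper_force: 0.0
```

Emit:
{"api": "carry_out", "payload": {"rows": [[1,[0.1,0,0],[0,0,0]],[1,[0.1,0,0],[0,0,0]],[1,[0.1,0,0],[0,0,0]]]}}

```text
t: 18.45
tcp_pos: [529.4, 32.5, 6.2]
orientation: [180.0, 0.0, -6.6]
force: [1.4, 0.5, -0.2]
gripper_width: 91.0
gripper_force: 0.0
```

Emit:
{"api": "carry_out", "payload": {"rows": [[1,[0.1,0,0],[0,0,0]],[1,[0,0,0],[0,0,0]]]}}

```text
t: 18.7
tcp_pos: [530.4, 32.4, 6.2]
orientation: [180.0, 0.0, -6.6]
force: [0.5, -0.4, 0.3]
gripper_width: 90.8
gripper_force: 0.0
```

Emit:
{"api": "carry_out", "payload": {"rows": [[1,[0.1,0,0],[0,0,0]],[1,[0.05,0,0],[0,0,0]]]}}

```text
t: 18.95
tcp_pos: [531.1, 32.3, 6.1]
orientation: [180.0, 0.1, -6.6]
force: [-2.2, 1.2, 1.9]
gripper_width: 91.6
gripper_force: 1.0
```

Emit:
{"api": "carry_out", "payload": {"rows": [[1,[0.1,0,0],[0,0,0]],[1,[0,0,0],[0,0,0]]]}}

```text
t: 19.2
tcp_pos: [531.6, 32.2, 6.1]
orientation: [180.0, 0.2, -6.6]
force: [-4.4, 0.9, 3.9]
gripper_width: 91.7
gripper_force: 2.6
```

Emit:
{"api": "carry_out", "payload": {"rows": [[1,[0.1,0,0],[0,0,0]],[1,[0,0,0],[0,0,0]]]}}

```text
t: 19.45
tcp_pos: [531.6, 32.2, 6.0]
orientation: [180.0, 0.3, -6.6]
force: [-7.2, 1.6, 6.2]
gripper_width: 91.2
gripper_force: 3.6
```

Emit:
{"api": "carry_out", "payload": {"rows": [[1,[-0.4,0,0],[0,0,0]],[1,[-1.6,0,0],[0,0,0]],[1,[0,0,-3],[0,0,0]],[1,[0,0,-5],[0,0,0]],[1,[-3,0,-6],[0,0,0]],[1,[-3,0,0],[0,0,0]],[1,[0,0,0],[0,0,0]],[1,[0,0,0],[0,0,0]]]}}

```text
t: 20.45
tcp_pos: [456.9, 41.0, 142.0]
orientation: [180.0, -0.1, -6.6]
force: [0.3, 0.7, -0.4]
gripper_width: 91.0
gripper_force: 0.0
```

Run:
```python
from workcell import robot
import cv2,numpy as np
d=robot.get_image("wrist");f=d["frame"];np.savez("w7.npz",**d)
s=robot.state();print(s["t"],s["tcp_pos"],s["orientation"],s["force"])
cv2.imwrite("pics/w7.png",cv2.resize(f[0:190,60:370],None,fx=2.5,fy=2.5,interpolation=0)[:,:,::-1])
```

```text
20.5 [457.08554469  40.95424872 141.76088249] [ 1.79993782e+02 -2.61861516e-02 -6.60084974e+00] [-0.04548175 -0.08679441  0.23026678]
```

View pics/w7.png

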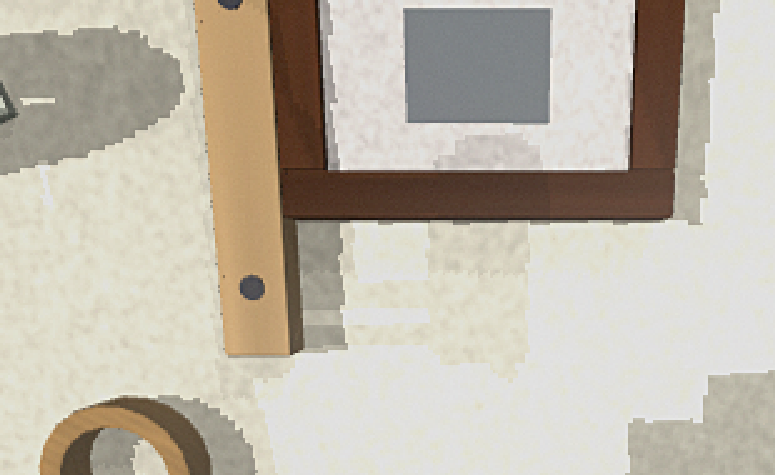

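The left side is flush all along the fence, and the fence took 7 N on the far side. I'll check the far seam numerically from above it.

Emit:
{"api": "carry_out", "payload": {"rows": [[1,[4,0,-1],[0,0,0]],[1,[4,0,-1],[0,0,0]],[1,[0,0,0],[0,0,0]],[1,[0,0,0],[0,0,0]]]}}

```text
t: 21.0
tcp_pos: [535.4, 31.7, 160.9]
orientation: [180.0, 0.2, -6.6]
force: [0.3, 0.4, 1.1]
gripper_width: 91.0
gripper_force: 0.0
```

Run:
```python
from workcell import robot
from h import *
d=robot.get_image("wrist");f=d["frame"];np.savez("w8.npz",**d)
# fine seam: brightness along columns, dark-wood span -> plywood
for c in range(170,345,25):
    w=dark(f)[:,c]; r=np.where(w)[0]
    if len(r)==0: print(c,'none');continue
    t=r[0]; print(c,t,f[max(t-6,0):t+4,c].tolist(), ray(d,[(c,t)],22).round(1).tolist())
w6=np.load("w6.npz")["frame"];print("old",[w6[r,248:258].tolist() for r in(130,190)])
```

```text
170 210 [[208, 172, 127], [209, 172, 128], [209, 172, 128], [207, 173, 127], [215, 178, 133], [224, 183, 132], [101, 90, 81], [60, 66, 70], [71, 73, 72], [73, 73, 75]] [[514.2, 127.5]]
195 64 [[226, 189, 134], [228, 192, 136], [232, 195, 140], [240, 205, 149], [246, 207, 147], [130, 108, 78], [71, 45, 28], [77, 48, 31], [78, 50, 32], [74, 48, 31]] [[653.5, 76.8]]
220 64 [[228, 191, 137], [230, 196, 140], [231, 196, 141], [238, 215, 154], [251, 222, 160], [149, 123, 89], [82, 53, 38], [82, 51, 38], [84, 56, 38], [81, 53, 36]] [[650.8, 53.6]]
245 64 [[222, 185, 134], [224, 186, 135], [225, 188, 137], [232, 196, 142], [243, 206, 148], [154, 127, 93], [84, 57, 38], [81, 54, 36], [84, 57, 38], [83, 58, 42]] [[648.1, 30.4]]
270 64 [[224, 188, 136], [225, 186, 135], [225, 186, 131], [230, 191, 139], [244, 211, 151], [169, 139, 101], [88, 65, 44], [86, 58, 41], [88, 63, 47], [89, 65, 49]] [[645.5, 7.2]]
295 65 [[235, 213, 154], [235, 215, 153], [236, 221, 159], [243, 232, 168], [219, 182, 129], [110, 82, 56], [91, 60, 44], [100, 69, 52], [97, 66, 47], [102, 70, 53]] [[641.9, -16.0]]
320 15 [[210, 41, 35], [212, 32, 25], [212, 38, 30], [165, 20, 12], [158, 11, 8], [117, 6, 0], [99, 0, 0], [159, 103, 91], [230, 236, 215], [237, 245, 225]] [[681.1, -41.7]]
old [[[100, 73, 54], [101, 74, 56], [100, 72, 55], [100, 72, 53], [101, 68, 50], [85, 72, 61], [255, 255, 241], [151, 127, 94], [233, 196, 141], [223, 182, 131]], [[103, 75, 58], [104, 80, 60], [107, 79, 64], [104, 74, 59], [106, 79, 59], [95, 70, 55], [151, 145, 137], [229, 197, 150], [244, 228, 169], [239, 220, 161]]]
```

The far seam is now closed: plywood meets dark wood with no table showing, evenly from column 195 to 295. The gripper is 160 mm up and clear of everything.

```bash
python3 -c "
from workcell import robot
print(robot.sign_off())"
```

```text
the job is handed in; nothing more can be done
None
```

The oblong frame is pushed home and sits flush against both fences. The arm is clear of it, nothing else on the table was pushed, and the job was handed in at about 21 s.

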